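# Dock a loaded pen tray in its stand and shut the gates

## Robot

A 6-joint arm with a two-finger parallel gripper is mounted at the origin on the work surface. World frame = base frame: x ahead of the robot, y to its left, z up, the work surface at z = 0. Lengths are in m, angles in rad, forces in N, time in s.
With the tool pointing down it reaches from about 0.425 to 0.95 m from the base axis. Payload 3.5 kg.
Tool frame: the origin (TCP) lies at the very end of the fingers, on their centre line; the grasp point (between the pads) lies 19 mm behind it (manip.grip_point_offset is the distance from the TCP to the grasp point, in m); z points along the fingers, y is the direction in which the jaws open and shut (so a half turn about z gives the same grasp; the last joint's range is limited). The gripper opens to 85 mm and grips with 20 to 120 N. Pads are 22 mm wide; open, the fingers measure 114 mm over their backs; the gripper's body (76 mm by 85 mm) begins 54 mm behind the grasp point. The pads swing forward as they close: fully open they stand 13 mm farther back than shut.
Start: joints at [1.176, 0.286, 1.577, -0, 1.279, -0.15], TCP at [0.164, 0.655, 0.231] pointing down, gripper open.
Joint ranges: [-2.77, 2.77], [-0.9, 2.22], [0.21, 2.48], [-1.53, 4.67], [0.24, 2.81], [-2.84, 2.84]. Speed limits (rad/s): [2.79, 2.79, 3.14, 3.14, 3.14, 3.14].

## Interface

Orientations are given as a unit quaternion [x, y, z, w].
In Python, from bench import sense, eyes, manip gives the robot as it stands. The module is installed in compiled form; this text tells all that it offers.
- The arm moves only by the shell command python3 -m handwheel 'ROWS'. ROWS is JSON, a list of rows, each a list of 7 numbers: the turn, a rotation vector about the world's x, y, z in rad, then the shift along the world's x, y, z in mm, then the opening, from 0 (shut) to 1 (fully open). A call has 1 to 20 rows; each row shifts and turns the commanded pose from where the row before left it; what a row does not reach is not made up. A row lasts 1/10 s, in which the tool goes at most 50 mm and 8.59 degrees, less where a joint would pass 70% of its speed; a pose out of reach is approached as far as the arm can. A call is refused whole if a number of a shift passes 50 or a number of a turn 0.15, either way. A call with a gripper value outside its range is refused whole. The fingers move at their own pace and stop on an object; the grip force is fixed at half the most. Time passes only in rows, so rows that do not move let the fingers close. It gives the time, the measured TCP pose, the force and the opening at its end, in the units of the state.
- sense(): the state, without advancing time (a new reading comes with each control period).
- eyes.read_camera(name): name is "scene" or "top" or "wrist"; returns a dict with "pixels" (384x512x3 uint8, red, green, blue), "fx", "fy", "cx", "cy" (pixels), "k1" (the pictures are not rectified: a ray, as slopes to the right and down, at radius r is drawn at 1 + k1 r^2 times it, then the intrinsics apply), "origin" and "attitude" of the camera in the world. Camera axes: x right, y down, z forward; pixel columns grow to the right and rows downward; lengths in m; the calibration is good to about 2 mm. A picture is of the moment at which its call begins. There is no depth.
- manip.close_job(): hands the job in, once; it reports no verdict.
The state is a dict: "time_s": time; "q": joint angles; "qd": joint speeds; "effort": joint torques, N m; "ee_pos": TCP position; "eef_rot": TCP orientation; "wrist_force": force on the tool from outside, world axes, zero at the start; "wrist_torque": the same for the moment, N m; "finger_gap": finger opening in m.
Only numpy, scipy, OpenCV 4.12 (cv2) and the standard library are available. Lean on these libraries where they do the work, as an engineer would, in place of code of your own. Each camera call takes 0.05 s, during which the arm holds its last target. There are 200 camera calls.

## Task

Slide the loose pen tray with its three pens along the bench into the empty bay of the maple tray stand until it is fully home against the back, and finish with both of the stand's brass gates shut. Keep the tray flat on the bench and the pens in their grooves, and leave the tray that is already docked, the loupe, the pliers, the pen clip and the cork nib block where they are.

Things in the scene. Friction and masses are not known exactly. Their poses are not given: they have to be found in the camera images.
- stand: Fixed maple tray stand, two bays. Origin on the bench midway between them; x runs across the bays (far bay centre +51 mm, near bay -51), y into them; mouths face -y. No floor: trays slide on the bench. Bays 92 mm wide between 20 mm high walls; middle wall 10 mm, nose at y=-60; cheeks' inner faces x=+-97, to y=-77; back stop y=+70. Peg rail with caps over the back, y 64 to 94, 132 mm high.
- bay_floor (a point): Middle of the empty bay's green baize lining (90 x 138 mm, flush with the bench); which of the two bays is empty varies. Same axes as the stand. The tray is home when its centre is straight above this point and its axes are parallel to these.
- gate_near (a joint): Brass gate of the near bay (stand x<0), rad. Upright pivot at stand x=-105, y=-77 mm. 0 = shut, bar along stand +x; pi/2 = open, bar along -y; stop 1.8. Open it past pi/2 to let a tray in. Stays where left (0.5 N at the knob). Bar 75 mm long, 6 thick, 8 to 18 mm up; knob 10 mm across, 18 to 34 mm up, 70 mm from pivot. Shut, it stands 4 mm in front of a docked tray. Starts at 0 to 0.28.
- gate_far (a joint): Brass gate of the far bay (stand x>0), mirror image: pivot at stand x=+105, y=-77 mm; 0 = shut, bar along stand -x; pi/2 = open, bar along -y; stop 1.8; same sizes and behaviour. Starts at 0 to 0.28.
- gate_near_knob (a point): Centre of the near gate's knob, 26 mm above the bench.
- gate_far_knob (a point): Centre of the far gate's knob, 26 mm above the bench.
- tray_mid (a point): Centre (11 mm above its underside) of the loose dark walnut pen tray, 86 mm wide (its x) x 140 mm long (its y) x 22 mm high, about 0.2 kg, with plain upright outer faces; three grooves along its y, 16 mm wide, at x = -26, 0, +26 mm hold a pen each. Its +y end is to enter the bay first (it starts within 25 degrees of that way).
- pen0_mid (a point): Middle of the oxblood pen (13 mm in diameter, 118 mm long along its y), lying loose in the tray's groove at x = -26 mm; lying in its groove its middle is about 2 mm above the tray's centre.
- pen1_mid (a point): Middle of the black pen, same size, in the groove at x = 0.
- pen2_mid (a point): Middle of the blue pen, same size, in the groove at x = +26 mm.
- docked_mid (a point): Centre (11 mm up) of the tray that is already docked in the other bay: same look and size, with two pens; leave it.
- loupe_mid (a point): Middle of a black horn loupe standing on its wide end, 36 mm in diameter, 30 mm high, in front of the docked tray's bay; leave it.
- clip_mid (a point): Middle of a small nickel pen clip, 43 mm long (its x), 10 mm wide, 6 mm high, lying beside the loupe; leave it.
- pliers_mid (a point): Point near the pivot of a pair of steel sac spreader pliers lying flat, 12 mm high: jaws reach 57 mm to +x, handles 85 mm to -x, 51 mm wide; leave them.
- cork_mid (a point): Centre of the cork nib block, 70 x 45 x 26 mm with gold nibs standing 16 mm above its top, on the bench behind the loupe as seen from the stand; leave it.
Mind the look-alikes: they are no part of the job. Leave any turquoise look-alike of the part that bears pen2_mid alone. What is shaped like the part that bears pen1_mid but green is not meant.

How it is judged:
On the way:
1. the tray is fully home in the empty bay (x of tray_mid in the frame of bay_floor between -0.006 and 0.006 m and y of tray_mid in the frame of bay_floor between -0.005 and 0.004 m and angle between the y axis of tray_mid and the y axis of bay_floor, either way round below 0.06 rad and angle between tray_mid's own z axis and vertical below 0.06 rad and height (world z) of tray_mid below 0.014 m), for 0.2 s.
At the end, for the whole second after the job is handed in: Tray flat, at rest and square in the empty bay: within 5 mm of the back, 6 mm sideways, 0.06 rad. All pens in their own grooves. Both gates within 0.1 rad of shut. Docked tray moved under 10 mm; loupe, clip, pliers and cork block under 15 mm. Robot clear (all of step 1 and x of pen0_mid in the frame of tray_mid between -0.032 and -0.02 m and z of each of pen0_mid, pen1_mid, pen2_mid in the frame of tray_mid below 0.006 m and angle between the y axis of each of pen0_mid, pen1_mid, pen2_mid and the y axis of tray_mid, either way round below 0.12 rad and x of pen1_mid in the frame of tray_mid between -0.006 and 0.006 m and x of pen2_mid in the frame of tray_mid between 0.02 and 0.032 m and distance of docked_mid from where it was at the start of the episode below 0.01 m and distance of each of loupe_mid, pliers_mid, clip_mid, cork_mid from where it was at the start of the episode below 0.015 m and value of joint each of gate_near, gate_far below 0.1 rad and linear speed of tray below 0.02 m/s); the robot touches nothing.
It fails at once if the tray is lifted more than 6 mm off the bench or tipped by more than 0.15 rad (height (world z) of tray_mid above 0.017 m or angle between tray_mid's own z axis and vertical above 0.15 rad).
It fails at once if a pen leaves its groove (not (x of pen0_mid in the frame of tray_mid between -0.036 and -0.016 m and z of pen0_mid in the frame of tray_mid below 0.01 m) or not (x of pen1_mid in the frame of tray_mid between -0.01 and 0.01 m and z of pen1_mid in the frame of tray_mid below 0.01 m) or not (x of pen2_mid in the frame of tray_mid between 0.016 and 0.036 m and z of pen2_mid in the frame of tray_mid below 0.01 m)).
It fails at once if the docked tray is moved by more than 10 mm (distance of docked_mid from where it was at the start of the episode above 0.01 m).
It fails at once if the loupe, clip, pliers or cork block is moved by more than 15 mm (distance of any of loupe_mid, pliers_mid, clip_mid, cork_mid from where it was at the start of the episode above 0.015 m).
It also fails if it takes over 72 s, if anything falls off the work surface, if the arm or the gripper's body presses on something with over 40 N, if the wrist force passes 120 N, or if a joint passes its speed limit or range.

## Working session

There is one attempt and no reset: what is moved stays moved. The work goes in short steps, Python scripts to look and compute and a shell command to move; the robot and the scene stay as the last step left them, time stands still between calls to the robot, and variables do not carry over. Pictures are saved under pics/ and viewed, about 8 in all and at most 12, crops included, and the job is handed in when it is done.

```bash
mkdir -p pics; cat > h.py <<'E'
import numpy as np, cv2
from scipy.spatial.transform import Rotation as R
from bench import sense, eyes, manip
def att(c):
    a=np.array(c["attitude"],float)
    return a if a.shape==(3,3) else R.from_quat(a).as_matrix()
def snap(name,fn):
    c=eyes.read_camera(name); cv2.imwrite(f"pics/{fn}.png",c["pixels"][:,:,::-1])
    np.save(f"pics/{fn}.npy",{k:v for k,v in c.items()},allow_pickle=True); return c
def load(fn): return np.load(f"pics/{fn}.npy",allow_pickle=True).item()
def px2w(c,u,v,z):
    d=np.array([(u-c["cx"])/c["fx"],(v-c["cy"])/c["fy"]]); s=d.copy()
    for _ in range(20): s=d/(1+c["k1"]*(s@s))
    r=att(c)@np.array([s[0],s[1],1]); o=np.array(c["origin"]); return o+r*(z-o[2])/r[2]
def w2px(c,p):
    q=att(c).T@(np.array(p)-c["origin"]); s=q[:2]/q[2]; s=s*(1+c["k1"]*(s@s))
    return np.array([c["fx"]*s[0]+c["cx"],c["fy"]*s[1]+c["cy"]])
E
python3 - <<'E'
from h import *
for n in ("top","scene"):
    c=snap(n,n+"0"); print(n,c["origin"],c["attitude"],c["fx"],c["cx"],c["cy"],c["k1"])
    im=cv2.imread(f"pics/{n}0.png"); cv2.imwrite(f"pics/{n}0b.png",cv2.resize(im,(800,600),interpolation=cv2.INTER_CUBIC))
print(sense())
E
```

```text
top [ 0.4763587  -0.10336046  1.05643027] [-0.69919115  0.71338883 -0.03222286  0.03420231] 435.66613673578377 257.1178208180888 192.61215305397178 -0.12498989055669811
scene [ 1.06464152 -0.70488617  0.7355805 ] [ 0.85336637  0.30846965 -0.14211565 -0.39549393] 367.6565574294096 255.48163515583178 190.4630707857011 -0.022598514424050295
{'time_s': 0.1, 'q': array([ 1.17599404e+00,  2.87082115e-01,  1.57799770e+00,  1.13454946e-05,
        1.27859750e+00, -1.50009876e-01]), 'qd': array([ 0.00066219, -0.00326336, -0.0030916 , -0.00072165,  0.00102479,
        0.00175314]), 'effort': array([ 1.41221120e-03, -4.07294905e+01, -2.93700171e+01, -1.24555654e-04,
        3.42780091e-03,  7.99931513e-06]), 'ee_pos': array([0.16333987, 0.65434338, 0.23009995]), 'eef_rot': array([ 1.22092396e-01,  9.92518191e-01, -1.00243484e-03, -2.85668915e-04]), 'wrist_force': array([-0.68963912, -0.37556967,  0.66408822]), 'wrist_torque': array([-0.01345038,  0.06070353,  0.01978818]), 'finger_gap': 0.08549664810745858}
```

View pics/top0b.png

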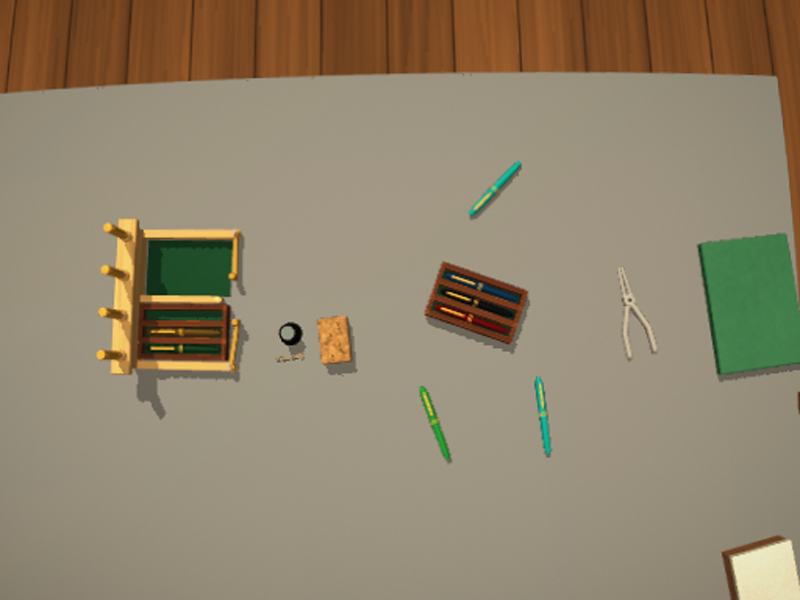

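View pics/scene0b.png

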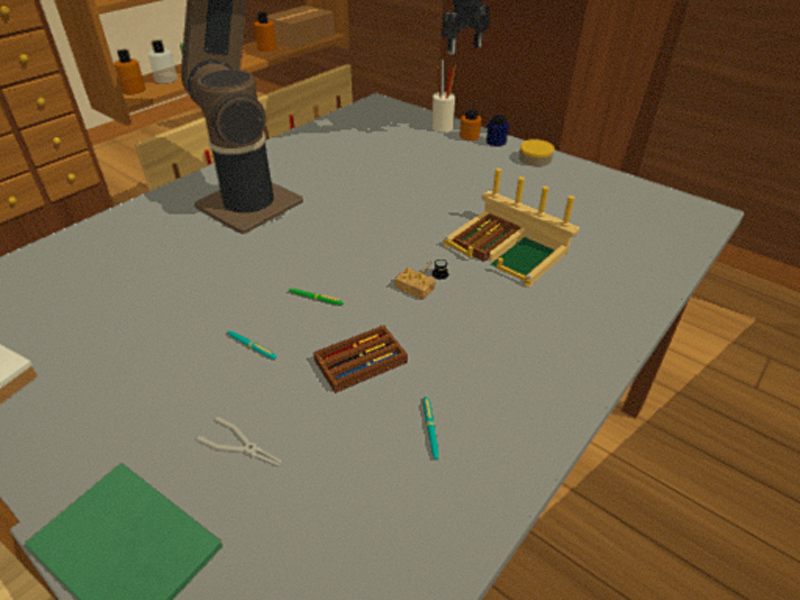

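Top view (800x600): the empty bay is the upper, far one, with baize at x 146-232, y 240-296. The loose tray's corners are at about (443,262), (528,291), (513,345), (426,315), and the cork and loupe are at (334,340) and (290,334). The gate knobs are at about (234,275) and (235,323).

```bash
python3 - <<'E'
from h import *
c=load("top0")
P=lambda u,v,z:px2w(c,(u+.5)*.64-.5,(v+.5)*.64-.5,z)[:2].round(4)
for n,u,v,z in [("t1",443,262,.022),("t2",528,291,.022),("t3",513,345,.022),("t4",426,315,.022),
 ("cheekfar end",241,231,.02),("cheekfar inner end",238,238,.02),("cheeknear end",238,371,.02),("nose",222,299,.02),
 ("kfar",234,275,.034),("knear",235,323,.034),("pfar",238,235,.018),("pnear",235,369,.018),
 ("railtopA",137,220,.1),("baize",231,296,0),("baize2",232,240,0),("baizeTL",146,240,0),("cork",334,340,.03),("corkTop",332,317,.026),("corkTR",348,317,.026),("loupe",290,333,.03),("clip",290,358,0),("turq",471,214,0),("turq2",520,163,0),("plier",629,299,0.01)]:
    print(n,P(u,v,z))
im=c["pixels"]; 
a=cv2.resize(im[140:250,60:250],None,fx=4,fy=4,interpolation=cv2.INTER_CUBIC)
b=cv2.resize(im[150:240,260:350],None,fx=4,fy=4,interpolation=cv2.INTER_CUBIC)
cv2.imwrite("pics/cropA.png",a[:,:,::-1])
# tray segmentation: reddish dark
hsv=cv2.cvtColor(im,cv2.COLOR_RGB2HSV)
d=np.abs(im.astype(int)-np.median(im[150:240,260:350].reshape(-1,3),0)).sum(2)
m=np.zeros(im.shape[:2],np.uint8); m[160:228,266:344]=(d[160:228,266:344]>75)
n,l,s,ce=cv2.connectedComponentsWithStats(m); k=1+np.argmax(s[1:,4])
m=(l==k).astype(np.uint8); cn=max(cv2.findContours(m,0,1)[0],key=cv2.contourArea)
# project contour to world at z=.022
w=np.array([px2w(c,*p[0],.022)[:2]*1000 for p in cn],np.float32)
r=cv2.minAreaRect(w); print(r, cv2.boxPoints(r).round(1), s[k])
E
```

```text
t1 [ 0.6331 -0.1655]
t2 [ 0.5857 -0.295 ]
t3 [ 0.5036 -0.269 ]
t4 [ 0.5521 -0.1375]
cheekfar end [0.6891 0.1474]
cheekfar inner end [0.6782 0.152 ]
cheeknear end [0.472  0.1515]
nose [0.5832 0.1766]
kfar [0.6182 0.1544]
knear [0.5447 0.1526]
pfar [0.6833 0.1526]
pnear [0.4751 0.1566]
railtopA [0.6936 0.2833]
baize [0.5897 0.1676]
baize2 [0.6791 0.1666]
baizeTL [0.683  0.3077]
cork [0.5164 0.0024]
corkTop [0.5516 0.0054]
corkTR [ 0.5511 -0.0189]
loupe [0.5283 0.0691]
clip [0.4909 0.0745]
turq [ 0.7124 -0.2133]
turq2 [ 0.7946 -0.2949]
plier [ 0.5713 -0.4566]
((563.12109375, -216.2640380859375), (147.85671997070312, 100.80569458007812), 69.56049346923828) [[ 490.1 -267.9]
 [ 584.5 -303.1]
 [ 636.2 -164.6]
 [ 541.7 -129.4]] [ 272  167   67   60 2533]
```

View pics/cropA.png

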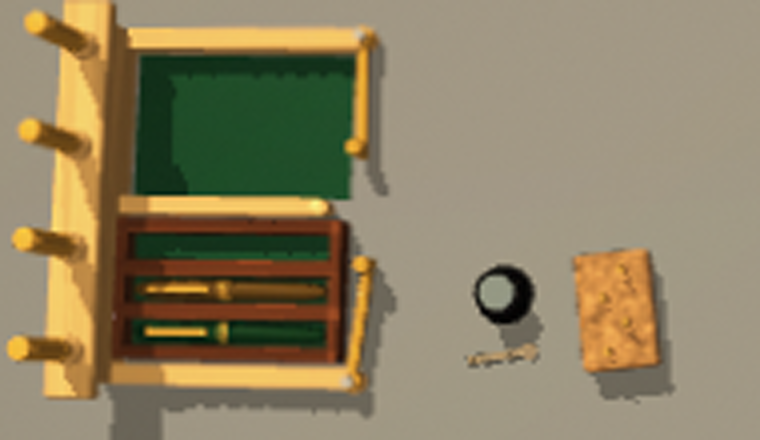

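The crop (4x, origin 60,140) shows pivots at (365,38) and (352,382), knobs at (354,147) and (363,264), and the nose tip at (325,205). Next I fit the stand pose to these points.

```bash
python3 - <<'E'
from h import *
from scipy.optimize import least_squares
c=load("top0")
A=lambda u,v:np.array([60+u/4-.375,140+v/4-.375])
obs=[(A(365,38),(.105,-.077,.02)),(A(352,382),(-.105,-.077,.02)),(A(328,206),(0,-.060,.02)),
 (A(358,52),(.097,-.077,.02)),(A(354,198),(.006,-.069,0)),(A(353,55),(.096,-.069,0)),(A(347,362),(-.097,-.077,.02)),(A(121,206),(0,.067,.02))]
def W(p,q):
    a=p[2];x,y,z=q; return (p[0]+x*np.cos(a)-y*np.sin(a),p[1]+x*np.sin(a)+y*np.cos(a),z)
f=lambda p:np.concatenate([w2px(c,W(p,q))-o for o,q in obs])
r=least_squares(f,[.58,.235,0],loss="soft_l1"); print("stand",r.x,r.fun.reshape(-1,2).round(1).tolist())
p=r.x
print("bay",W(p,(.051,0,0)),"pfar",W(p,(.105,-.077,0)),"pnear",W(p,(-.105,-.077,0)))
for n,o,s in (("far",A(354,147),1),("near",A(363,264),-1)):
    k=px2w(c,*o,.034); v=k[:2]-np.array(W(p,(s*.105,-.077,0)))[:2]
    ca,sa=np.cos(p[2]),np.sin(p[2]); v=np.array([ca*v[0]+sa*v[1],-sa*v[0]+ca*v[1]])
    print(n,k.round(4),"r",np.hypot(*v),"angle",np.arctan2(-v[1],-s*v[0]))
b=c["pixels"][150:250,255:355]; cv2.imwrite("pics/cropB.png",cv2.resize(b,None,fx=6,fy=6,interpolation=cv2.INTER_CUBIC)[:,:,::-1])
E
```

```text
stand [ 0.58459829  0.23784478 -0.02598851] [[-1.2, -0.7], [-0.5, -0.1], [-0.2, 0.1], [0.5, -1.0], [-0.9, 0.5], [0.5, 0.2], [0.9, 1.5], [0.7, -0.2]]
bay (np.float64(0.6355810687652164), np.float64(0.23651951714638733), 0) pfar (np.float64(0.6875619436589266), np.float64(0.1581422969527339), 0) pnear (np.float64(0.4776328569629345), np.float64(0.1635992703800639), 0)
far [0.617  0.1579 0.034 ] r 0.07061164957761232 angle 0.029286383226489486
near [0.5469 0.1522 0.034 ] r 0.07019359095961684 angle 0.13705534544990763
```

View pics/cropB.png

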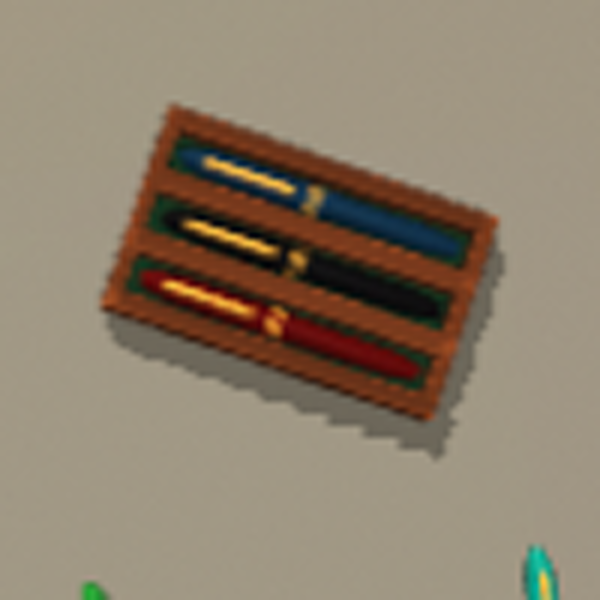

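```bash
python3 -m handwheel '[[0,0,-0.0966,32.4,-35.4,0,0.4],[0,0,-0.0966,32.4,-35.4,0,0.4],[0,0,-0.0966,32.4,-35.4,0,0.4],[0,0,-0.0966,32.4,-35.4,0,0.4],[0,0,-0.0966,32.4,-35.4,0,0.4],[0,0,-0.0966,32.4,-35.4,0,0.4],[0,0,-0.0966,32.4,-35.4,0,0.4],[0,0,-0.0966,32.4,-35.4,0,0.4],[0,0,-0.0966,32.4,-35.4,0,0.4],[0,0,-0.0966,32.4,-35.4,0,0.4],[0,0,-0.0966,32.4,-35.4,0,0.4],[0,0,-0.0966,32.4,-35.4,0,0.4],[0,0,-0.0966,32.4,-35.4,0,0.4],[0,0,-0.0966,32.4,-35.4,0,0.4],[0,0,0,0,0,-40,0.4],[0,0,0,0,0,-40,0.4],[0,0,0,0,0,0,0.4],[0,0,0,0,0,0,0.4]]'
python3 - <<'E'
from h import *
from scipy.optimize import least_squares
c=load("top0")
C=[(171,103),(497,213),(432,420),(103,307)]
w=[px2w(c,255+u/6-.417,150+v/6-.417,.022)[:2] for u,v in C]
q=[(.043,.07),(.043,-.07),(-.043,-.07),(-.043,.07)]
def T(p,x,y): a=p[2]; return np.array([p[0]+x*np.cos(a)-y*np.sin(a),p[1]+x*np.sin(a)+y*np.cos(a)])
r=least_squares(lambda p:np.concatenate([T(p,*b)-a for a,b in zip(w,q)]),[.57,-.21,-.35]); print("tray",r.x,r.fun.round(4))
print("back mid",T(r.x,0,-.07))
s=sense(); print(s["ee_pos"],R.from_quat(s["eef_rot"]).as_matrix().round(3),s["finger_gap"])
c=snap("wrist","w1"); cv2.imwrite("pics/w1.png",c["pixels"][:,:,::-1])
for n,p in (("knob",(.6177,.1578,.034)),("pivot",(.6876,.1581,.018))): print(n,w2px(c,p))
E
```

```text
time_s: 1.9
ee_pos: [0.6164, 0.1593, 0.1505]
eef_rot: [0.716, 0.698, -0.001, -0.001]
wrist_force: [0.1, -0.5, 0.5]
finger_gap: 0.0342
tray [ 0.57072005 -0.2151153  -0.34767089] [ 0.0001  0.001  -0.0008 -0.0013  0.0003 -0.0009  0.0004  0.0012]
back mid [ 0.54687042 -0.28092712]
[0.61641819 0.15930126 0.15050627] [[ 0.026  1.    -0.003]
 [ 1.    -0.026 -0.   ]
 [-0.    -0.003 -1.   ]] 0.03416173748057888
knob [257.93310482 190.81274164]
pivot [322.90570974 184.31673847]
```

View pics/w1.png

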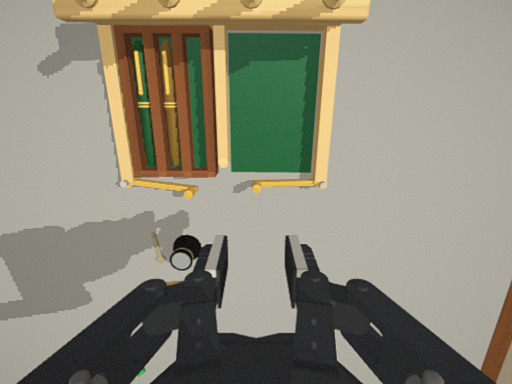

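The wrist view shows the far knob at (257,187) and its pivot at (322,185), within about 2 mm of prediction. I'll lower onto the far knob and grip it.

```bash
python3 -m handwheel '[[0,0,0,1.3,0,-40,0.4],[0,0,0,0,0,-40,0.4],[0,0,0,0,0,-30,0.4],[0,0,0,0,0,-17,0.4],[0,0,0,0,0,0,0],[0,0,0,0,0,0,0],[0,0,0,0,0,0,0],[0,0,0,0,0,0,0],[0,0,0,0,0,0,0],[0,0,0,0,0,0,0]]'; python3 - <<'E'
import numpy as np
p=np.array([.6876,.1585]);a=-.026
prev=None
for t in np.arange(.03,1.76,.1):
    l=np.array([-np.cos(t),-np.sin(t)])*70
    k=np.array([l[0]*np.cos(a)-l[1]*np.sin(a),l[0]*np.sin(a)+l[1]*np.cos(a)])
    if prev is not None: print(round(t,2),(k-prev).round(1))
    prev=k
E
```

```text
time_s: 2.95
ee_pos: [0.6165, 0.1597, 0.0255]
eef_rot: [0.716, 0.698, -0.002, -0.002]
wrist_force: [-6.3, 0.2, -1.3]
finger_gap: 0.006
0.13 [ 0.4 -7. ]
0.23 [ 1.1 -6.9]
0.33 [ 1.8 -6.8]
0.43 [ 2.4 -6.6]
0.53 [ 3.1 -6.3]
0.63 [ 3.7 -6. ]
0.73 [ 4.3 -5.6]
0.83 [ 4.8 -5.1]
0.93 [ 5.3 -4.6]
1.03 [ 5.7 -4. ]
1.13 [ 6.1 -3.5]
1.23 [ 6.4 -2.8]
1.33 [ 6.6 -2.2]
1.43 [ 6.8 -1.5]
1.53 [ 6.9 -0.8]
1.63 [ 7.  -0.1]
1.73 [7.  0.6]
```

```bash
python3 -m handwheel '[[0,0,0,0.4,-7,0,0],[0,0,0,1.1,-6.9,0,0],[0,0,0,1.8,-6.8,0,0],[0,0,0,2.4,-6.6,0,0],[0,0,0,3.1,-6.3,0,0],[0,0,0,0,0,0,0]]'
```

```text
time_s: 3.55
ee_pos: [0.6246, 0.1243, 0.0254]
eef_rot: [0.716, 0.698, -0.004, -0.002]
wrist_force: [-11.2, -7.2, 0.7]
finger_gap: 0.0062
```

```bash
python3 -m handwheel '[[0,0,0,3.7,-6,0,0],[0,0,0,4.3,-5.6,0,0],[0,0,0,4.8,-5.1,0,0],[0,0,0,5.3,-4.6,0,0],[0,0,0,5.7,-4,0,0],[0,0,0,6.1,-3.5,0,0],[0,0,0,0,0,0,0]]';python3 -m handwheel '[[0,0,0,6.4,-2.8,0,0],[0,0,0,6.6,-2.2,0,0],[0,0,0,6.8,-1.5,0,0],[0,0,0,6.9,-0.8,0,0],[0,0,0,7,-0.1,0,0],[0,0,0,7,0.6,0,0],[0,0,0,0,0,0,0]]'
```

```text
time_s: 4.25
ee_pos: [0.6555, 0.0919, 0.0256]
eef_rot: [0.715, 0.699, -0.006, 0.001]
wrist_force: [-6.3, -12.1, -1.0]
finger_gap: 0.0053
time_s: 4.95
ee_pos: [0.6998, 0.0831, 0.0257]
eef_rot: [0.716, 0.698, -0.003, 0.005]
wrist_force: [0.8, -16.8, -6.0]
finger_gap: 0.0055
```

```bash
python3 -m handwheel '[[0,0,0,0,0,0,0.4],[0,0,0,0,0,0,0.4],[0,0,0,0,0,0,0.4],[0,0,0,0,0,40,0.4],[0,0,0,0,0,40,0.4],[0,0,0,0,0,0,0.4]]'; python3 -m handwheel '[[0,0,-0.0358,-18.3,-44.1,0,0.6],[0,0,-0.0358,-18.3,-44.1,0,0.6],[0,0,-0.0358,-18.3,-44.1,0,0.6],[0,0,-0.0358,-18.3,-44.1,0,0.6],[0,0,-0.0358,-18.3,-44.1,0,0.6],[0,0,-0.0358,-18.3,-44.1,0,0.6],[0,0,-0.0358,-18.3,-44.1,0,0.6],[0,0,-0.0358,-18.3,-44.1,0,0.6],[0,0,-0.0358,-18.3,-44.1,0,0.6],[0,0,0,0,0,0,0.6],[0,0,0,0,0,0,0.6]]'
python3 - <<'E'
from h import *
s=sense(); print(s["ee_pos"],R.from_quat(s["eef_rot"]).as_matrix()[:,1].round(3),s["finger_gap"])
a=snap("top","top1"); b=snap("wrist","w2")
i=cv2.resize(a["pixels"][130:260,60:360],(800,347),interpolation=cv2.INTER_CUBIC)
j=cv2.resize(b["pixels"],(340,255)); o=np.zeros((602,800,3),np.uint8); o[:347]=i; o[347:,:340]=j; cv2.imwrite("pics/v2.png",o[:,:,::-1])
E
```

```text
time_s: 5.55
ee_pos: [0.7032, 0.0911, 0.1144]
eef_rot: [0.716, 0.698, 0.006, 0.006]
wrist_force: [1.4, 0.1, 1.1]
finger_gap: 0.0342
time_s: 6.65
ee_pos: [0.5332, -0.3075, 0.105]
eef_rot: [0.819, 0.573, 0.0, 0.0]
wrist_force: [0.9, 0.8, -0.2]
finger_gap: 0.0513
[ 0.53324935 -0.30747886  0.10503186] [ 0.939 -0.343  0.001] 0.051262345238703086
```

View pics/v2.png

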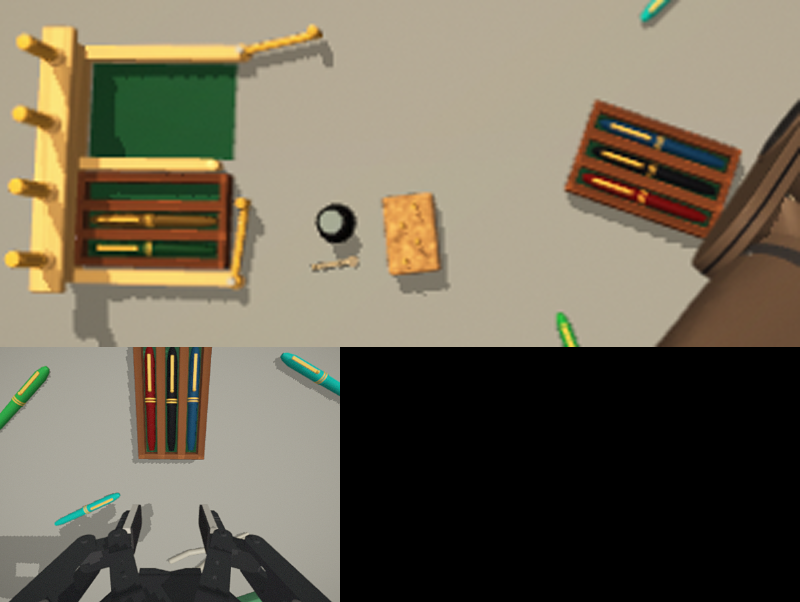

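The top view shows the far gate open beyond pi/2, with its knob at (315,33). The wrist view shows the tray square ahead of the fingers. I'll lower behind its back face.

```bash
python3 -m handwheel '[[0,0,0,3.7,-3,-40,0.6],[0,0,0,0,0,-40,0.6],[0,0,0,0,0,-18,0.6],[0,0,0,0,0,0,0.6],[0,0,0,0,0,0,0.6]]';  python3 -m handwheel '[[0,0,0,1.7,4.7,0,0.6],[0,0,0,1.7,4.7,0,0.6],[0,0,0,1.7,4.7,0,0.6],[0,0,0,0.7,1.9,0,0.6],[0,0,0,0.7,1.9,0,0.6],[0,0,0,0.7,1.9,0,0.6],[0,0,0,0.7,1.9,0,0.6],[0,0,0,0.7,1.9,0,0.6],[0,0,0,0,0,0,0.6]]'
```

```text
time_s: 7.25
ee_pos: [0.5378, -0.3094, 0.0072]
eef_rot: [0.819, 0.574, 0.0, 0.0]
wrist_force: [-0.2, -1.1, 1.3]
finger_gap: 0.0508
time_s: 8.15
ee_pos: [0.5457, -0.2866, 0.0067]
eef_rot: [0.819, 0.574, 0.0, 0.0]
wrist_force: [-0.4, -0.9, 1.2]
finger_gap: 0.0508
```

```bash
python3 - <<'E'
import numpy as np
from scipy.optimize import brentq
D=.081
t0=np.array([.5457,-.2866]);h0=.348;h1=.026
d=lambda h:np.array([np.sin(h),np.cos(h)])
def path(s0,L=.28,N=28):
    c=t0+D*d(h0); P=[c];H=[h0]
    for i in range(N):
        s=(i+1)*L/N; h=h0+(h1-h0)*np.clip((s-s0)/(L-.01-s0),0,1); c=c+L/N*d((h+H[-1])/2); P.append(c);H.append(h)
    return np.array(P),np.array(H)
def err(s0):
    P,H=path(s0);b=np.array([.6356,.2365]); return P[-1][0]-(b[0]+.026*(P[-1][1]-b[1]))
for s in (0,.02,.04,.06): print(s,err(s))
s0=brentq(err,-.05,.15) if err(-.05)*err(.15)<0 else 0
P,H=path(s0); print(s0,P[-1],H[-1])
T=P-D*np.array([d(h) for h in H])
for i in range(28): print(i,round(H[i]-H[i+1],4),((T[i+1]-T[i])*1000).round(1))
E
```

```text
0 -0.007544537770854176
0.02 -0.004406447291507409
0.04 -0.0012683532574503387
0.06 0.0018697453469729286
0.048149808062227455 [0.63105916 0.06185241] 0.026000000000000023
0 0.0 [3.4 9.4]
1 0.0 [3.4 9.4]
2 0.0 [3.4 9.4]
3 0.0 [3.4 9.4]
4 0.0027 [3.6 9.3]
5 0.0145 [4.4 9. ]
6 0.0145 [4.3 9.1]
7 0.0145 [4.2 9.2]
8 0.0145 [4.  9.2]
9 0.0145 [3.9 9.3]
10 0.0145 [3.8 9.3]
11 0.0145 [3.6 9.4]
12 0.0145 [3.5 9.4]
13 0.0145 [3.3 9.5]
14 0.0145 [3.2 9.5]
15 0.0145 [3.1 9.6]
16 0.0145 [2.9 9.6]
17 0.0145 [2.8 9.7]
18 0.0145 [2.7 9.7]
19 0.0145 [2.5 9.8]
20 0.0145 [2.4 9.8]
21 0.0145 [2.2 9.8]
22 0.0145 [2.1 9.9]
23 0.0145 [1.9 9.9]
24 0.0145 [1.8 9.9]
25 0.0145 [1.7 9.9]
26 0.0145 [ 1.5 10. ]
27 0.0 [ 0.3 10. ]
```

```bash
python3 -m handwheel '[[0,0,0,1.7,4.7,0,0.6],[0,0,0,1.7,4.7,0,0.6],[0,0,0,3.4,9.4,0,0.6],[0,0,0,3.4,9.4,0,0.6],[0,0,0,3.4,9.4,0,0.6],[0,0,0.0027,3.6,9.3,0,0.6],[0,0,0.0145,4.4,9,0,0.6],[0,0,0.0145,4.3,9.1,0,0.6],[0,0,0.0145,4.2,9.2,0,0.6],[0,0,0.0145,4,9.2,0,0.6],[0,0,0.0145,3.9,9.3,0,0.6],[0,0,0.0145,3.8,9.3,0,0.6],[0,0,0.0145,3.6,9.4,0,0.6],[0,0,0.0145,3.5,9.4,0,0.6],[0,0,0.0145,3.3,9.5,0,0.6],[0,0,0,0,0,0,0.6]]'
python3 - <<'E'
from h import *
s=sense(); m=R.from_quat(s["eef_rot"]).as_matrix(); h=-np.arctan2(m[1,1],m[0,1]); print(s["ee_pos"],h)
a=snap("top","top2")
f=5
i=cv2.resize(a["pixels"][140:250,200:350],None,fx=f,fy=f,interpolation=cv2.INTER_CUBIC)
# overlay predicted tray outline
c0=s["ee_pos"][:2]+.081*np.array([np.sin(h),np.cos(h)])
pts=[]
for x,y in ((.043,.07),(.043,-.07),(-.043,-.07),(-.043,.07)):
    w=(c0[0]+x*np.cos(h)+y*np.sin(h),c0[1]-x*np.sin(h)+y*np.cos(h),.022); p=w2px(a,w); pts.append((p-[200,140]+.5)*f)
print(c0); cv2.polylines(i,[np.int32(pts)],True,(255,255,0),1); cv2.imwrite("pics/v3.png",i[:,:,::-1])
E
```

```text
time_s: 9.75
ee_pos: [0.5977, -0.1537, 0.0058]
eef_rot: [0.779, 0.627, 0.0, -0.001]
wrist_force: [-0.9, 0.5, 0.4]
finger_gap: 0.0512
[ 0.59774386 -0.15368833  0.00580411] 0.21435847245224415
[ 0.61497423 -0.07454218]
```

View pics/v3.png

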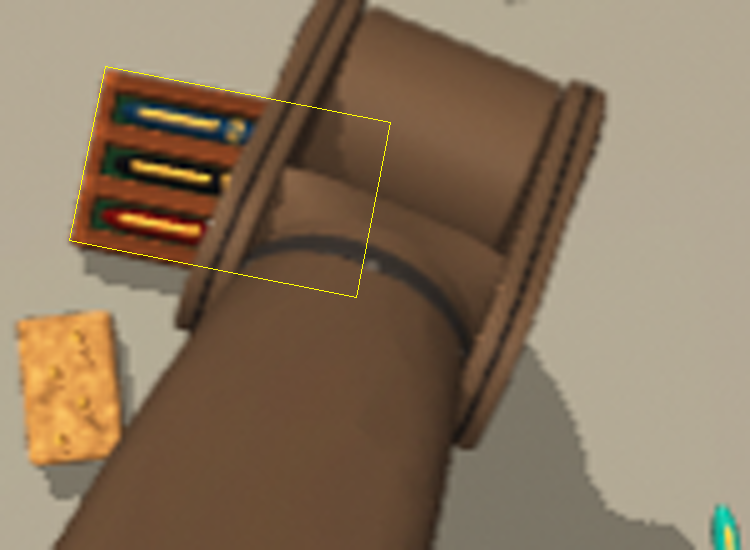

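The predicted tray outline lies on the tray to about 1 mm: front corners at (105,67) and (70,240), pens seated. I'll continue the arc.

```bash
python3 -m handwheel '[[0,0,0.0145,3.2,9.5,0,0.6],[0,0,0.0145,3.1,9.6,0,0.6],[0,0,0.0145,2.9,9.6,0,0.6],[0,0,0.0145,2.8,9.7,0,0.6],[0,0,0.0145,2.7,9.7,0,0.6],[0,0,0.0145,2.5,9.8,0,0.6],[0,0,0.0145,2.4,9.8,0,0.6],[0,0,0.0145,2.2,9.8,0,0.6],[0,0,0.0145,2.1,9.9,0,0.6],[0,0,0.0145,1.9,9.9,0,0.6],[0,0,0.0145,1.8,9.9,0,0.6],[0,0,0.0145,1.7,9.9,0,0.6],[0,0,0.0145,1.5,10,0,0.6],[0,0,0,0,0,0,0.6]]'
python3 - <<'E'
from h import *
s=sense(); m=R.from_quat(s["eef_rot"]).as_matrix(); h=-np.arctan2(m[1,1],m[0,1]); print(s["ee_pos"],h)
a=snap("top","top3"); w_=snap("wrist","w3")
f=5
c0=s["ee_pos"][:2]+.081*np.array([np.sin(h),np.cos(h)]); print(c0)
def T(x,y,z): return (c0[0]+x*np.cos(h)+y*np.sin(h),c0[1]-x*np.sin(h)+y*np.cos(h),z)
def draw(c,u0,v0,f,i,P,col): cv2.polylines(i,[np.int32([(w2px(c,p)-[u0,v0]+.5)*f for p in P])],True,col,1)
def S(x,y,z,p=(.5846,.2378,-.026)): return (p[0]+x*np.cos(p[2])-y*np.sin(p[2]),p[1]+x*np.sin(p[2])+y*np.cos(p[2]),z)
tr=[T(x,y,.022) for x,y in ((.043,.07),(.043,-.07),(-.043,-.07),(-.043,.07))]
by=[S(x,y,.02) for x,y in ((.097,-.077),(.097,.064),(.005,.064),(.005,-.06))]
i=cv2.resize(a["pixels"][150:240,70:230],None,fx=f,fy=f,interpolation=cv2.INTER_CUBIC); draw(a,70,150,f,i,tr,(255,255,0)); draw(a,70,150,f,i,by,(255,0,255))
cv2.imwrite("pics/v4.png",i[:,:,::-1])
E
```

```text
time_s: 11.2
ee_pos: [0.6286, -0.0272, 0.0064]
eef_rot: [0.716, 0.698, 0.0, -0.0]
wrist_force: [-1.1, -0.7, -0.5]
finger_gap: 0.0514
[ 0.62863139 -0.02720287  0.00643487] 0.025225094863074456
[0.63067441 0.05377136]
```

View pics/v4.png

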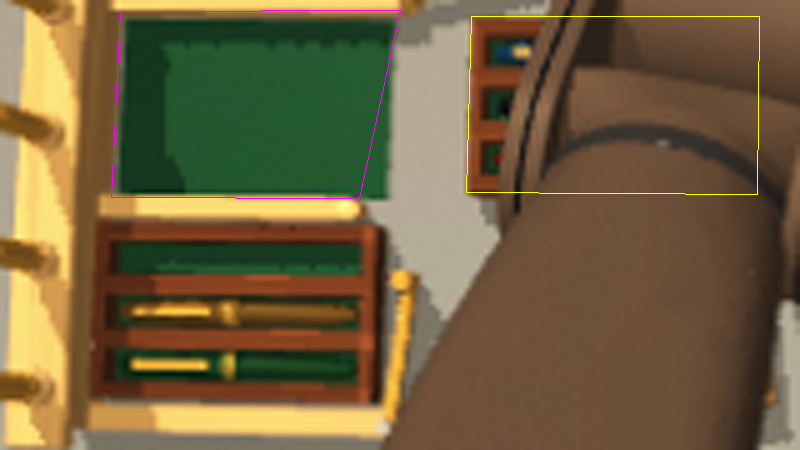

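The tray front, at (470,18) to (468,190), is centred on the bay opening (rows 11-197) and parallel to it. I'll push straight in, checking the force along the way.

```bash
python3 -m handwheel '[[0,0,0,0.3,10,0,0.6],[0,0,0,0.3,10,0,0.6],[0,0,0,0.3,10,0,0.6],[0,0,0,0.2,10,0,0.6],[0,0,0,0.3,10,0,0.6],[0,0,0,0.3,10,0,0.6],[0,0,0,0.2,10,0,0.6],[0,0,0,0,0,0,0.6]]'; python3 -m handwheel '[[0,0,0,0.3,10,0,0.6],[0,0,0,0.3,10,0,0.6],[0,0,0,0.2,10,0,0.6],[0,0,0,0.3,10,0,0.6],[0,0,0,0.3,10,0,0.6],[0,0,0,0,0,0,0.6]]'
```

```text
time_s: 12.1
ee_pos: [0.6302, 0.0431, 0.0063]
eef_rot: [0.716, 0.698, 0.0, -0.001]
wrist_force: [-0.1, -0.4, 0.0]
finger_gap: 0.0511
time_s: 12.7
ee_pos: [0.6315, 0.0931, 0.0061]
eef_rot: [0.716, 0.698, 0.0, -0.001]
wrist_force: [0.2, -0.2, -0.7]
finger_gap: 0.0512
```

```bash
python3 -m handwheel '[[0,0,0,0.3,10,0,0.6],[0,0,0,0.3,10,0,0.6],[0,0,0,0.2,10,0,0.6],[0,0,0,0.3,10,0,0.6],[0,0,0,0.3,9,0,0.6],[0,0,0,0,5,0,0.6],[0,0,0,0,2,0,0.6],[0,0,0,0,0,0,0.6]]'; python3 -m handwheel '[[0,0,0,0,2,0,0.6],[0,0,0,0,1,0,0.6],[0,0,0,0,0,0,0.6]]'; python3 -m handwheel '[[0,0,0,0,2,0,0.6],[0,0,0,0,1,0,0.6],[0,0,0,0,0,0,0.6]]'
```

```text
time_s: 13.5
ee_pos: [0.6332, 0.1477, 0.0064]
eef_rot: [0.717, 0.698, 0.0, -0.0]
wrist_force: [0.0, -0.9, -0.0]
finger_gap: 0.0512
time_s: 13.8
ee_pos: [0.6334, 0.1499, 0.0065]
eef_rot: [0.717, 0.697, 0.0, 0.0]
wrist_force: [0.4, -1.0, -0.1]
finger_gap: 0.0514
time_s: 14.1
ee_pos: [0.6334, 0.1532, 0.0065]
eef_rot: [0.717, 0.698, 0.0, 0.0]
wrist_force: [-0.3, -1.4, 0.2]
finger_gap: 0.0514
```

```bash
python3 -m handwheel '[[0,0,0,0,1,0,0.6],[0,0,0,0,1,0,0.6],[0,0,0,0,0,0,0.6]]'; python3 -m handwheel '[[0,0,0,0,1,0,0.6],[0,0,0,0,1,0,0.6],[0,0,0,0,0,0,0.6]]';  python3 -m handwheel '[[0,0,0,0,1,0,0.6],[0,0,0,0,1,0,0.6],[0,0,0,0,0,0,0.6]]'
```

```text
time_s: 14.4
ee_pos: [0.6333, 0.1553, 0.0065]
eef_rot: [0.717, 0.698, 0.0, 0.0]
wrist_force: [1.1, -1.9, 1.7]
finger_gap: 0.051
time_s: 14.7
ee_pos: [0.6333, 0.1562, 0.0065]
eef_rot: [0.716, 0.698, -0.001, 0.001]
wrist_force: [-0.5, -5.8, 1.2]
finger_gap: 0.0516
time_s: 15.0
ee_pos: [0.6333, 0.1563, 0.0065]
eef_rot: [0.716, 0.698, -0.002, 0.002]
wrist_force: [-0.5, -11.1, 3.5]
finger_gap: 0.0513
```

The tray is home: motion stopped at y = 0.1563 with the force rising to 11 N. I'll retreat, lift, and look.

```bash
python3 -m handwheel '[[0,0,0,0,-10,0,0.6],[0,0,0,-0.5,-20,0,0.6],[0,0,0,-0.5,-30,0,0.5],[0,0,0,0,0,45,0.4],[0,0,0,0,0,45,0.4],[0,0,0,0,-30,0,0.4],[0,0,0,0,-50,0,0.4],[0,0,0,0,-50,0,0.4],[0,0,0,0,-30,0,0.4],[0,0,0,0,0,0,0.4]]'
python3 - <<'E'
from h import *
c=load("top1"); print("knob far from top1",px2w(c,60+315/2.667-.3,130+33/2.667-.3,.034))
a=snap("top","top4"); w=snap("wrist","w4"); print(sense()["ee_pos"])
i=cv2.resize(a["pixels"][140:240,60:260],(800,400),interpolation=cv2.INTER_CUBIC)
cv2.imwrite("pics/v5.png",i[:,:,::-1]) 
E
```

```text
time_s: 16.0
ee_pos: [0.6322, -0.0641, 0.0963]
eef_rot: [0.718, 0.696, 0.0, 0.0]
wrist_force: [-0.9, 0.1, -0.4]
finger_gap: 0.0341
knob far from top1 [0.6983737  0.08635558 0.034     ]
[ 0.63193528 -0.06073607  0.09599714]
```

View pics/v5.png

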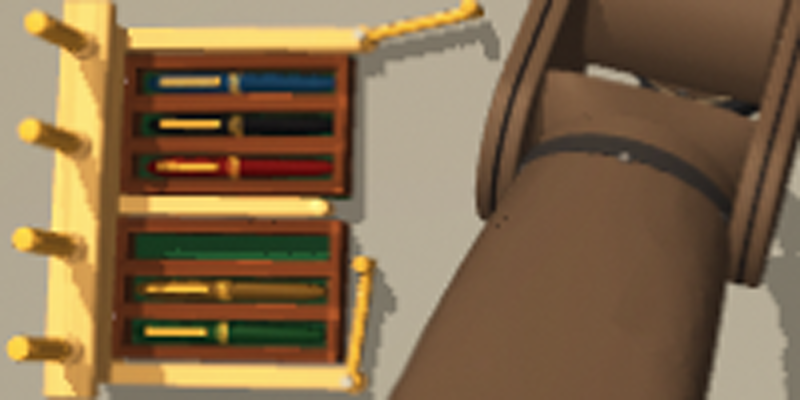

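The tray is fully in, level with the docked one, with three pens in their grooves; its front edge is at column 350. The far knob is at (472,8). Next I grip it and swing the gate toward shut.

```bash
python3 -m handwheel '[[0,0,0,16.6,37,0,0.4],[0,0,0,16.6,37,0,0.4],[0,0,0,16.6,37,0,0.4],[0,0,0,16.7,37,0,0.4],[0,0,0,0,0,-35,0.4],[0,0,0,0,0,-34.5,0.4],[0,0,0,0,0,0,0],[0,0,0,0,0,0,0],[0,0,0,0,0,0,0],[0,0,0,0,0,0,0],[0,0,0,0,0,0,0]]'
```

```text
time_s: 17.2
ee_pos: [0.6966, 0.089, 0.0251]
eef_rot: [0.717, 0.697, -0.0, -0.003]
wrist_force: [-0.2, 5.4, -13.8]
finger_gap: 0.0061
```

```bash
python3 -m handwheel '[[0,0,0,-7,-0.6,0.5,0],[0,0,0,-7,0.1,0,0],[0,0,0,-6.9,0.8,0,0],[0,0,0,-6.8,1.5,0,0],[0,0,0,-6.6,2.2,0,0],[0,0,0,-6.4,2.8,0,0],[0,0,0,-6.1,3.5,0,0],[0,0,0,-5.7,4,0,0],[0,0,0,0,0,0,0]]'; python3 -m handwheel '[[0,0,0,-5.3,4.6,0,0],[0,0,0,-4.8,5.1,0,0],[0,0,0,-4.3,5.6,0,0],[0,0,0,-3.7,6,0,0],[0,0,0,0,0,0,0]]'
```

```text
time_s: 18.1
ee_pos: [0.6444, 0.1013, 0.0262]
eef_rot: [0.717, 0.698, -0.001, -0.001]
wrist_force: [-2.8, -2.7, -19.8]
finger_gap: 0.0057
time_s: 18.6
ee_pos: [0.6259, 0.1241, 0.0263]
eef_rot: [0.716, 0.698, -0.001, -0.002]
wrist_force: [-5.2, -6.8, -22.0]
finger_gap: 0.0058
```

```bash
python3 -m handwheel '[[0,0,0,0,0,0,0.4],[0,0,0,0,0,0,0.4],[0,0,0,0,0,0,0.4],[0,0,0,0,0,35,0.4],[0,0,0,0,-20,0,0],[0,0,0,-5,-20,0,0],[0,0,0,0,0,0,0],[0,0,0,0,0,0,0],[0,0,0,0,0,-35,0],[0,0,0,0,0,0,0]]'; python3 -m handwheel '[[0,0,0,0,10,0,0],[0,0,0,0,10,0,0],[0,0,0,0,10,0,0],[0,0,0,0,10,0,0],[0,0,0,0,10,0,0],[0,0,0,0,4,0,0],[0,0,0,0,0,0,0]]'
```

```text
time_s: 19.6
ee_pos: [0.6208, 0.0835, 0.0242]
eef_rot: [0.716, 0.698, -0.002, -0.002]
wrist_force: [-0.9, 0.5, -0.2]
finger_gap: -0.0001
time_s: 20.3
ee_pos: [0.6233, 0.1378, 0.0275]
eef_rot: [0.716, 0.698, 0.0, 0.0]
wrist_force: [0.5, -0.1, 0.4]
finger_gap: -0.0002
```

```bash
python3 -m handwheel '[[0,0,0,0,3,0,0],[0,0,0,0,3,0,0],[0,0,0,0,0,0,0]]';python3 -m handwheel '[[0,0,0,0,1.5,0,0],[0,0,0,0,1.5,0,0],[0,0,0,0,0,0,0]]'; python3 -m handwheel '[[0,0,0,0,1.5,0,0],[0,0,0,0,1.5,0,0],[0,0,0,0,0,0,0]]'
```

```text
time_s: 20.6
ee_pos: [0.6231, 0.1429, 0.0273]
eef_rot: [0.717, 0.697, 0.0, -0.0]
wrist_force: [0.1, -0.7, -0.1]
finger_gap: 0.0
time_s: 20.9
ee_pos: [0.6231, 0.1453, 0.0273]
eef_rot: [0.716, 0.698, -0.0, 0.0]
wrist_force: [-0.8, -2.3, 0.6]
finger_gap: 0.0
time_s: 21.2
ee_pos: [0.6232, 0.1462, 0.0273]
eef_rot: [0.716, 0.698, -0.002, 0.002]
wrist_force: [-0.2, -8.5, 0.9]
finger_gap: -0.0004
```

The far gate is at its stop (8.5 N). Now the near gate.

```bash
python3 -m handwheel '[[0,0,0,0,-15,0,0],[0,0,0,0,-18,0,0],[0,0,0,0,0,40,0],[0,0,0,-39,0,0,0],[0,0,0,-38,0,0,0],[0,0,0,0,0,0,0],[0,0,0,0,0,-40,0],[0,0,0,0,0,0,0],[0,0,0,0,8,0,0],[0,0,0,0,8,0,0],[0,0,0,0,8,0,0],[0,0,0,0,3,0,0],[0,0,0,0,3,0,0],[0,0,0,0,0,0,0]]';python3 -m handwheel '[[0,0,0,0,1.5,0,0],[0,0,0,0,1.5,0,0],[0,0,0,0,0,0,0]]'; python3 -m handwheel '[[0,0,0,0,1.5,0,0],[0,0,0,0,1.5,0,0],[0,0,0,0,0,0,0]]'
```

```text
time_s: 22.6
ee_pos: [0.5463, 0.1463, 0.0278]
eef_rot: [0.716, 0.698, 0.0, 0.0]
wrist_force: [0.2, -0.3, -0.0]
finger_gap: 0.0002
time_s: 22.9
ee_pos: [0.5461, 0.1477, 0.0274]
eef_rot: [0.716, 0.698, -0.001, 0.001]
wrist_force: [-0.2, -5.2, 0.9]
finger_gap: 0.0002
time_s: 23.2
ee_pos: [0.5461, 0.1483, 0.0274]
eef_rot: [0.716, 0.698, -0.003, 0.002]
wrist_force: [-1.3, -13.0, 2.5]
finger_gap: 0.0003
```

Both gates are at their stops. I'll back off, lift clear, and check.

```bash
python3 -m handwheel '[[0,0,0,0,-15,0,0],[0,0,0,0,-15,0,0],[0,0,0,0,0,45,0],[0,0,0,0,0,45,0],[0,0,0,0,-20,45,0],[0,0,0,0,-50,0,0],[0,0,0,0,-50,0,0],[0,0,0,0,-50,0,0],[0,0,0,0,-50,0,0],[0,0,0,0,-50,0,0],[0,0,0,0,0,0,0],[0,0,0,0,0,0,0]]'
python3 - <<'E'
from h import *
a=snap("top","top5"); b=load("top0")
f=4; i=np.vstack([cv2.resize(x["pixels"][135:240,60:260],(520,273),interpolation=cv2.INTER_CUBIC) for x in (b,a)])
cv2.imwrite("pics/v6.png",i[:,:,::-1]); print(sense()["wrist_force"])
E
```

```text
time_s: 24.4
ee_pos: [0.5455, -0.1495, 0.162]
eef_rot: [0.718, 0.696, 0.0, -0.001]
wrist_force: [0.1, -0.4, 0.6]
finger_gap: 0.0001
[-0.22718127 -0.03949945 -0.41521224]
```

View pics/v6.png

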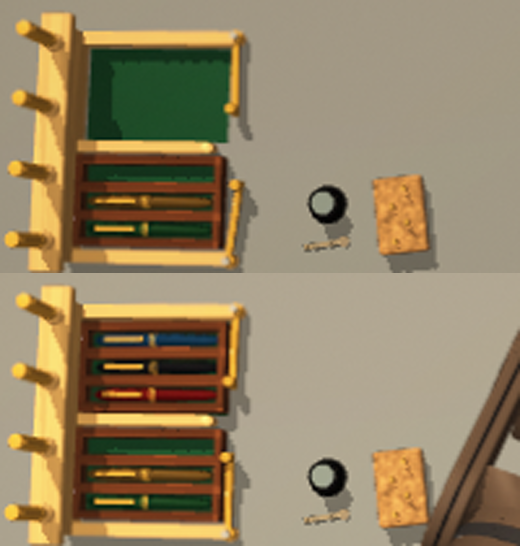

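In the before/after view, both gates are shut, with knobs at (228,380) and (226,457) near the tray fronts. The tray is home with its pens in place, and the loupe, clip, cork and docked tray have not moved.

```bash
python3 -c "
from bench import manip; print(manip.close_job())"
```

```text
the job is handed in; nothing more can be done
None
```

The loose tray is home in the empty far bay with its three pens in their grooves, and both brass gates are shut. I handed the job in at about 24.5 s on the robot's clock, with no verdict reported.

**What I did:** I opened the far gate by gripping its knob and swinging it past a quarter turn. I then pushed the tray from its back face with two spread fingers, in a gentle arc and straight into the bay until it stopped at 11 N. After that I swung the far gate back, and pressed each gate shut against its stop (8.5 N and 13 N).

**Last checks:** The final top view shows the tray as deep as the docked one, with the pens in place and both gates shut. The docked tray, loupe, clip and cork block look unmoved compared with the first picture. The arm was raised clear and read near-zero force.

**Not checked:**
- **Pliers:** they are outside the final crop, so I did not look at them again. The tool stayed well away from them.
- **Tray fit:** I judged the final fit by the stop force and by eye, without measuring it in millimetres.
- **Gripper reading:** when gripping the far gate's knob, the gap read about 6 mm instead of the stated 10. The grip held, and the cause is unexplained.

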